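# Grease the polishing-head bearing with a push grease gun

## Task

Take the push grease gun out of its wooden block and press its coupler squarely onto the tilted grease nipple of the bearing next to the cotton buffing wheel (not the one next to the wire wheel) until it snaps on. Then keep pushing along the nipple so that the barrel slides down over its nozzle tube through a full stroke, or nearly, and finish while holding the gun there, pressed against its spring; do not let go. Leave everything else on the bench where it is.

Things in the scene. Friction and masses are not known exactly. Their poses are not given: they have to be found in the camera images.
- gun: push grease gun, 0.39 kg, nose-down in the block. Origin: centre of the barrel's lower face (shoulder resting on the block's top); z axis from nose to tail, up as it stands. Round: barrel 38 mm dia from z 0 to 48 mm, collar 44 mm dia to 54, knurled grip 30 mm dia to 104 (tail end). Below: nozzle tube 16 mm dia, coupler 26 mm dia, down to z -62 mm. Its turn about its own axis does not matter
- gun_grip (a point): on the gun's axis, middle of the 30 mm grip, 80 mm above the shoulder. Grip here across the diameter, the fingers along the gun; the collar below stops the fingertips from slipping down it when pushing hard. Axes as the gun
- coupler_seat (a point): on the axis inside the coupler: the flat seat on which the nipple's top comes to lie, 12.5 mm above the coupler's mouth, 49.5 mm below the shoulder with the nozzle out. Axes as the gun. Socket 18 mm wide, mouth flared to 23 mm; four sprung ball jaws leave 12 mm between them, snap over the nipple's head at 4 to 7 N and close behind it some 3 mm before the seat meets its top
- nozzle (a joint): how far the nozzle tube is pushed into the barrel (m): 0 out, as at the start; 0.020 at the end stop. Its spring starts at 9 N and rises to 17 N at the end stop
- holder: fixed wooden block, 90 x 100 x 78 mm tall, with an upright round hole 32 mm wide and 70 mm deep in the middle of its top; origin at the centre of its underside
- machine: fixed polishing head: wooden board 270 x 360 x 30 mm; 20 mm shaft along y, 63 mm above the bench, in two grey pillow-block bearings at y +85 and -85 mm; pulley between; motor (130 mm high, terminal box 150) at x +128 mm. Origin on the bench under the shaft's middle, x towards the motor; board from x -85 to +185 mm. Place and yaw vary
- nipple_left_top (a point): centre of the top of the grease nipple on the bearing at the machine's y +85 mm. z axis: out along the nipple, 0.524 rad (30 deg) from vertical, leaning to the machine's -x. Button head: flat top 8 mm dia, cone to 16 mm dia 4 mm down, undercut to a 10 mm neck 8 mm down, 17 mm hexagon from 15 mm down, bearing surface 21 mm down
- nipple_right_top (a point): the same for the bearing at the machine's y -85 mm
- buff: the cotton buffing wheel on one end of the shaft (either end), 100 mm dia, 28 mm thick, 70 mm along the shaft from the bearing beside it; origin at its centre, y axis along the shaft
- wirewheel: the brass wire wheel on the other end of the shaft, 68 mm dia, 14 mm thick; origin at its centre
- finial: small turned brass lamp finial, 24 mm dia, 43 mm tall, standing on the machine's board in front of the pulley; bystander; origin at the centre of its underside
- compound_bar: brown bar of polishing compound, 45 x 75 x 35 mm, on the machine's board beside the motor; bystander; origin at the centre of its underside
- socket_cup: bronze flared lamp socket cup, open top, 100 mm dia, 58 mm tall; bystander; origin at the centre of its underside
- polish_can: metal polish can, 74 mm dia, 115 mm tall; bystander; origin at the centre of its underside
- screwdriver: screwdriver lying on the bench, 190 mm long; bystander
- spanner: steel spanner lying on the bench, 170 mm long; bystander
Things that resemble listed ones, but are neither listed nor needed, are in the scene too. There is more than one size of the gun; the one meant has the size given above.

How it is judged:
On the way, in this order (a step that is already met when the one before it is completed fails the run):
1. the gun is drawn right out of its block and held (height (world z) of coupler_seat above 0.125 m and contact force between gun and the fingers above 2 N), for 0.1 s.
2. the coupler has snapped squarely onto the nipple beside the buffing wheel (((z of coupler_seat in the frame of nipple_left_top below 0.002 m and distance between coupler_seat and nipple_left_top below 0.004 m and angle between the z axis of coupler_seat and the z axis of nipple_left_top, either way round below 0.12 rad and distance between buff and nipple_left_top below 0.13 m) or (z of coupler_seat in the frame of nipple_right_top below 0.002 m and distance between coupler_seat and nipple_right_top below 0.004 m and angle between the z axis of coupler_seat and the z axis of nipple_right_top, either way round below 0.12 rad and distance between buff and nipple_right_top below 0.13 m)) and contact force between gun and the fingers above 2 N), for 0.2 s.
At the end, for the whole second after the job is handed in: Gun still in the fingers, coupler on the nipple beside the buffing wheel (seat within 2 mm of its top along the axis, 4 mm in all, axes within 0.12 rad), nozzle in by over 14 mm, pressing with over 6 N, all through the last second (all of step 2 and value of joint nozzle above 0.014 m and contact force between gun and machine above 6 N); the arm keeps its last pose, push and grip.
It fails at once if another thing on the bench is shoved more than 25 mm (distance of any of finial, compound_bar, socket_cup, polish_can, screwdriver, spanner from where it was at the start of the episode above 0.025 m).
It also fails if it takes over 43 s, if anything falls off the work surface, if the arm or the gripper's body presses on something with over 40 N, if the wrist force passes 120 N, or if a joint passes its speed limit or range.

## Robot

A 6-joint arm with a two-finger parallel gripper is mounted at the origin on the work surface. World frame = base frame: x ahead of the robot, y to its left, z up, the work surface at z = 0. Lengths are in m, angles in rad, forces in N, time in s.
With the tool pointing down it reaches from about 0.3 to 0.875 m from the base axis. Payload 4.2 kg.
Tool frame: the origin (TCP) lies midway between the tips of the shut fingers; the grasp point (between the pads) lies hold_point_z behind it (hold_point_z is the distance from the TCP to the grasp point, in m); z points along the fingers, y is the line along which they close (so a half turn about z gives the same grasp; the last joint's range is limited). The gripper opens to 85 mm and grips with 20 to 120 N. Pads are 22 mm wide; open, the fingers measure 114 mm over their backs; the gripper's body (76 mm by 85 mm) begins 54 mm behind the grasp point. The pads swing forward as they close: fully open they stand 13 mm farther back than shut.
Start: joints at [-1.322, 0.32, 1.565, -0, 1.257, -0.02], TCP at [0.153, -0.554, 0.231] pointing down, gripper open.
Joint ranges: [-3.11, 3.11], [-0.84, 2.01], [0.21, 2.61], [-1.34, 4.49], [0.05, 2.63], [-2.56, 2.56]. Speed limits (rad/s): [2.57, 2.57, 3.14, 3.14, 3.14, 3.14].

## Interface

Orientations are given as a unit quaternion [x, y, z, w].
In Python, from plant import get_state, get_image, camera_model, sign_off, hold_point_z gives the robot as it stands.
- The arm moves only by the tool jog_arm, never from a script. Its argument "series" is a list of rows, each an object with "translation": the shift along the tool's x, y, z in mm, a list of three; "rot": the turn, a rotation vector about the tool's x, y, z in rad, a list of three; "fingers": the opening, from -1 (shut) to 1 (fully open), so that 0 is half open. In form: [{"translation": [tx, ty, tz], "rot": [rx, ry, rz], "fingers": fingers}, ...]. A call has 1 to 10 rows; each row shifts and turns the commanded pose from where the row before left it, along the tool's axes as they then stand; what a row does not reach is not made up. A row lasts 1/12 s, in which the tool goes at most 41.7 mm and 7.16 degrees, less where a joint would pass 70% of its speed; a pose out of reach is approached as far as the arm can. A call with a gripper value outside its range is refused whole. The fingers move at their own pace and stop on an object; the grip force is fixed at half the most. Time passes only in rows, so rows that do not move let the fingers close. It gives the time, the measured TCP pose, the force, the opening and the grip force at its end, in the units of the state.
- get_state(): the state, without advancing time (a new reading comes with each control period).
- get_image(name): name is "scene" or "side" or "wrist"; returns the picture (384x512x3 uint8, red, green, blue); there is no depth.
- camera_model(name): a dict with "fx", "fy", "cx", "cy" (pixels), "extrinsics" (4x4, takes a point from camera to world coordinates). Camera axes: x right, y down, z forward; pixel columns grow to the right and rows downward; lengths in m; the calibration is good to about 2 mm. The wrist camera is an equidistant fisheye: a pixel r from the principal point sees the ray r / f radians off the axis. A picture is of the moment at which its call begins: read the wrist's pose just before it. camera_model takes no time and is no camera call; for the wrist camera it gives the pose at the moment of the call.
- sign_off(): hands the job in; it is judged then, once.
The state is a dict: "time": time; "q": joint angles; "joint_velocities": joint speeds; "joint_torque": joint torques, N m; "tool_pos": TCP position; "tcp_rot": TCP orientation; "force": force on the tool from outside, world axes, zero at the start; "ft_torque": the same for the moment, N m; "opening": finger opening in m; "gripper_force": force on a finger pad.
Only numpy, scipy, OpenCV 4.12 (cv2) and the standard library are available. Lean on these libraries where they do the work, as an engineer would, in place of code of your own. Each camera call takes 0.05 s, during which the arm holds its last target. There are 200 camera calls.

## Working session

There is one attempt and no reset: what is moved stays moved. The work goes in short steps, Python scripts to look and compute and a tool call to move; the robot and the scene stay as the last step left them, time stands still between calls to the robot, and variables do not carry over. Pictures are saved under pics/ and viewed, at most 10 in all, crops included, and the job is handed in when it is done.

Besides the shell and the picture viewer there is one more tool, called after "Call:" in YAML: its name, and indented under it one key for each argument. jog_arm: Moves the arm, as the interface text tells. Its arguments: {"type":"object","properties":{"series":{"type":"array"}},"required":["series"]}

```bash
mkdir -p pics; ls
python3 - <<'E'
from plant import *
import cv2,numpy as np
print(get_state(), hold_point_z if not callable(hold_point_z) else hold_point_z())
ims=[]
for n in ["scene","side","wrist"]:
    m=camera_model(n); print(n,m)
    im=get_image(n)[:,:,::-1]; cv2.imwrite(f"pics/{n}0.png",im); ims.append(im)
cv2.imwrite("pics/a_scene.png",cv2.resize(ims[0],(800,600),interpolation=cv2.INTER_CUBIC))
cv2.imwrite("pics/a_side.png",cv2.resize(ims[1],(800,600),interpolation=cv2.INTER_CUBIC))
E
```

```text
pics
{'time': 0.0, 'q': array([-1.32199423e+00,  3.20285051e-01,  1.56564949e+00,  2.53614273e-05,
        1.25736831e+00, -1.99919894e-02]), 'joint_velocities': array([ 0.00041642,  0.00013664,  0.00115269, -0.00020587, -0.00184342,
       -0.0002947 ]), 'joint_torque': array([ 1.91764499e-03, -4.15522027e+01, -2.34158474e+01,  2.74234726e-04,
        8.19224515e-03, -5.09667998e-06]), 'tool_pos': array([ 0.15260272, -0.55390832,  0.23049764]), 'tcp_rot': array([ 9.90982466e-01,  1.33988882e-01, -8.56338852e-05, -8.50888013e-04]), 'force': array([ 0.07374817, -0.77772977,  0.36490597]), 'ft_torque': array([0.00460085, 0.02779043, 0.03807153]), 'gripper_force': 0.0, 'opening': 0.08558426359364982} 0.0187
scene {'fx': 354.0720541214795, 'fy': 354.0720541214795, 'cx': 257.78851753210853, 'cy': 188.36063312377445, 'extrinsics': array([[-0.80608534,  0.49003247, -0.33180507,  0.91451998],
       [ 0.59161414,  0.65323592, -0.47252042,  0.60409425],
       [-0.01480336, -0.57719235, -0.81647403,  1.1031271 ],
       [ 0.        ,  0.        ,  0.        ,  1.        ]])}
side {'fx': 407.8171763170009, 'fy': 407.8171763170009, 'cx': 261.9695975911878, 'cy': 189.09757571833939, 'extrinsics': array([[ 0.99694054, -0.03484009,  0.06996949,  0.42550106],
       [-0.07787053, -0.52015846,  0.85051241, -1.31185725],
       [ 0.00676329, -0.85335886, -0.52128007,  0.91783609],
       [ 0.        ,  0.        ,  0.        ,  1.        ]])}
wrist {'fx': 297.3186396354542, 'fy': 297.3186396354542, 'cx': 254.86186164597396, 'cy': 189.36038680031896, 'extrinsics': array([[ 2.63923279e-01, -9.20876273e-01, -2.86934474e-01,
         2.26473131e-01],
       [-9.64543235e-01, -2.52259189e-01, -7.75992894e-02,
        -5.34659828e-01],
       [-9.22513424e-04,  2.97240965e-01, -9.54802052e-01,
         3.72500076e-01],
       [ 0.00000000e+00,  0.00000000e+00,  0.00000000e+00,
         1.00000000e+00]])}
```

View pics/a_scene.png

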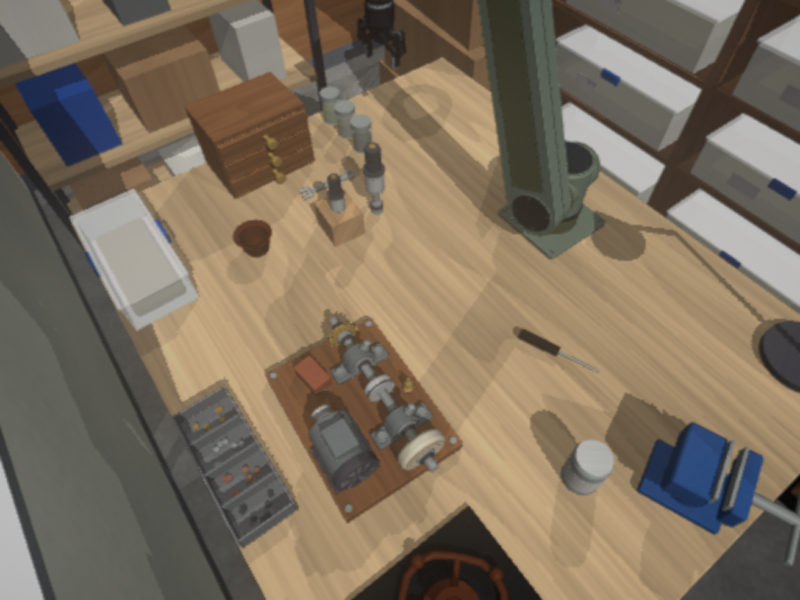

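View pics/a_side.png

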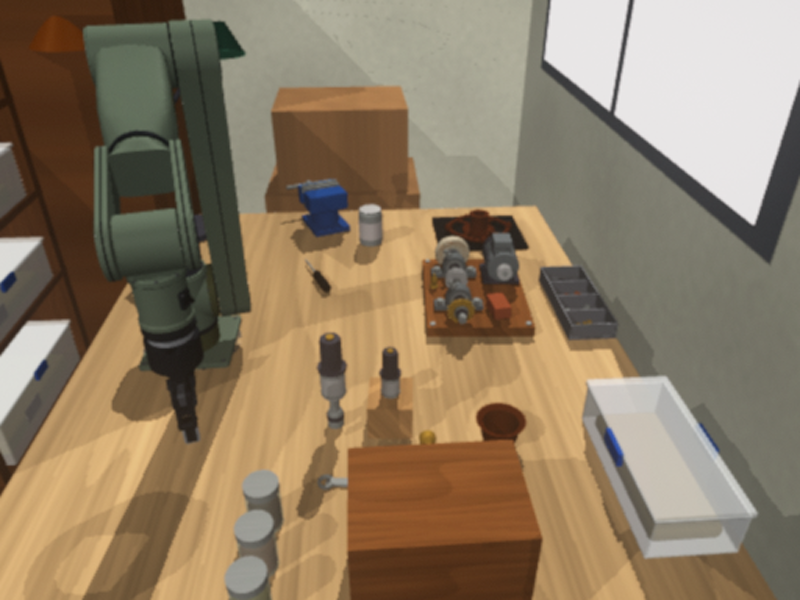

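The scene view shows the gun in its block at about (336,190) with a larger look-alike gun at (373,175). The buff is at (420,450), at the near end of the shaft, and the wire wheel is at (345,330). In the side view the block gun is at (390,370), the buff at (452,250) and the wire wheel at (460,305). I'll crop these areas to get finer pixel positions.

Run:
```python
import cv2,numpy as np
s=cv2.imread('pics/scene0.png');d=cv2.imread('pics/side0.png')
def c(im,x,y,w,h,W,H):
    return cv2.resize(im[y:y+h,x:x+w],(W,H),interpolation=cv2.INTER_CUBIC)
A=c(s,165,198,133,140,380,400); B=c(d,262,140,84,84,400,400)
C=c(s,190,100,66,50,264,200); D=c(d,200,205,66,85,155,200)
out=np.zeros((600,800,3),np.uint8)
out[:400,:380]=A; out[:400,390:790]=B; out[400:,:264]=C; out[400:,300:455]=D
# scales: A 2.857, B 4.762, C 4, D 2.35
cv2.imwrite('pics/b.png',out)
```

```text
(no output)
```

View pics/b.png

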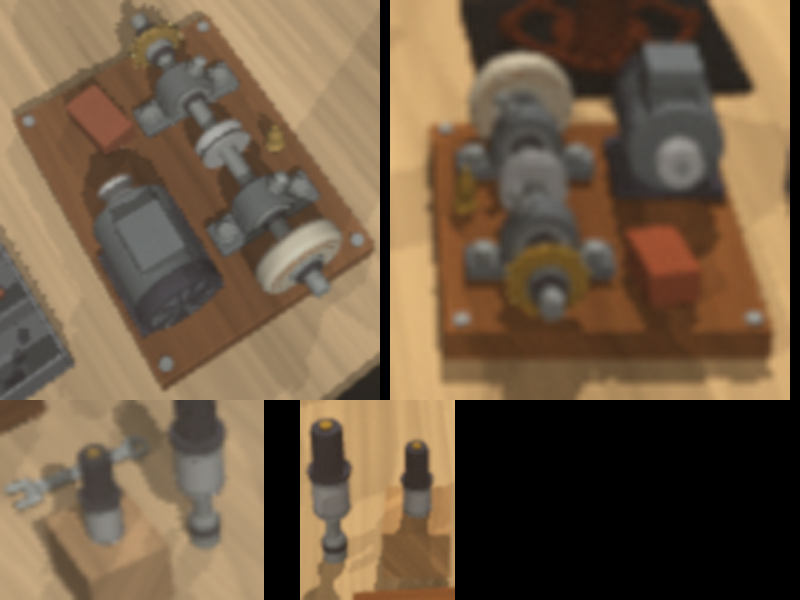

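The crops show all four board corners and the gun's tail. In the scene crop (A) the corners are at (375,245), (200,12), (15,112) and (165,385), and the tail is at (94,452). In the side crop (B) three corners are visible, and the tail is at (417,444). The buff sits at the machine's +y end, so the target is nipple_left.

```bash
cat > h.py <<'E'
import numpy as np, cv2
from scipy.optimize import least_squares
from scipy.spatial.transform import Rotation as R
from plant import *
def proj(m,P):
    E=m["extrinsics"]; p=(np.atleast_2d(P)-E[:3,3])@E[:3,:3]
    if m.get("fish"):
        r=np.hypot(p[:,0],p[:,1]); t=np.arctan2(r,p[:,2]); s=t/np.maximum(r,1e-9)
        u=p[:,:2]*s[:,None]
    else: u=p[:,:2]/p[:,2:]
    return u*[m["fx"],m["fy"]]+[m["cx"],m["cy"]]
def cam(n):
    m=camera_model(n); m["fish"]=n=="wrist"; return m
def tri(ms,px,x0=(0.5,0,0.1)):
    f=lambda x: np.concatenate([proj(m,x)[0]-p for m,p in zip(ms,px)])
    r=least_squares(f,x0); return r.x,r.fun
def M2W(pose,P):
    x,y,a=pose; P=np.atleast_2d(P); c,s=np.cos(a),np.sin(a)
    return np.c_[x+c*P[:,0]-s*P[:,1], y+s*P[:,0]+c*P[:,1], P[:,2]]
E
python3 - <<'E'
from h import *
s,d=cam("scene"),cam("side")
A=lambda u,v:np.array([165+u/2.857,198+v/2.857]); B=lambda u,v:np.array([262+(u-390)/4.762,140+v/4.762])
mp=np.array([[-85,180,30],[-85,-180,30],[185,-180,30],[185,180,30]])/1e3
ps=np.array([A(375,245),A(200,12),A(15,112),A(165,385)]); mq=mp[:3]; qs=np.array([B(432,125),B(445,335),B(772,333)])
f=lambda x:np.r_[(proj(s,M2W(x,mp))-ps).ravel(),(proj(d,M2W(x,mq))-qs).ravel()]
r=least_squares(f,(0.5,0,0)); print(r.x,r.fun.round(1))
sh=M2W(r.x,[[0,155,63],[0,85,63]][0:1] and np.array([[0,.155,.063],[0,-.155,.063],[0,.085,.063]]))
print(sh, (proj(s,sh)-[165,198])*2.857,(proj(d,sh)-[262,140])*4.762+[390,0])
print("tail",tri([s,d],[(213.5,113),(249.8,223.7)]))
E
```

```text
[ 0.66978338  0.16037628 -0.05650401] [ 0.  -1.3  1.7 -0.4 -1.8  1.6 -1.8 -0.4 -1.5 -1.  -0.8 -1.2  0.1 -1.2]
[[0.67853684 0.31512891 0.063     ]
 [0.66102992 0.00562365 0.063     ]
 [0.67458367 0.24524062 0.063     ]] [[298.05062004 253.81131072]
 [153.3594594   43.32364948]
 [261.87682311 201.18793083]] [[515.79802684 101.72115412]
 [545.0012952  277.95012821]
 [521.63692842 136.95637578]]
tail (array([ 0.47034376, -0.30886028,  0.18183958]), array([-0.5191925 ,  0.26856407, -0.45317015, -0.1348476 ]))
```

Run:
```python
from h import *
s,d=cam("scene"),cam("side")
print("big tail",tri([s,d],[(238.7,94),(211.2,216.3)]))
print("big foot",tri([s,d],[(190+205/4,100+140/4),(200+35/2.35,205+155/2.35)]))
st=get_state(); T=R.from_quat(st['tcp_rot']).as_matrix()
print(T.round(3)); 
for t in [(0.4703,-0.3089,0.30)]: print(T.T@(np.array(t)-st['tool_pos'])*1e3)
```

```text
big tail (array([ 0.35510696, -0.30699127,  0.21395513]), array([-0.67505259,  0.42539465, -0.57899731, -0.24374864]))
big foot (array([ 0.35569114, -0.30628394, -0.00528705]), array([-0.16180188,  0.09149668, -0.13331564, -0.04673624]))
[[ 0.964  0.266 -0.   ]
 [ 0.266 -0.964  0.001]
 [ 0.    -0.001 -1.   ]]
[ 371.36357601 -152.04190325  -69.11816192]
```

Call:
jog_arm:
  series:
    - {"translation":[0,0,-35],"rot":[0,0,0],"fingers":1}
    - {"translation":[10,-5,-35],"rot":[0,0,0],"fingers":1}
    - {"translation":[37,-15,0],"rot":[0,0,0],"fingers":1}
    - {"translation":[37,-15,0],"rot":[0,0,0],"fingers":1}
    - {"translation":[37,-15,0],"rot":[0,0,0],"fingers":1}
    - {"translation":[37,-15,0],"rot":[0,0,0],"fingers":1}
    - {"translation":[37,-15,0],"rot":[0,0,0],"fingers":1}
    - {"translation":[37,-15,0],"rot":[0,0,0],"fingers":1}
    - {"translation":[37,-15,0],"rot":[0,0,0],"fingers":1}
    - {"translation":[37,-15,0],"rot":[0,0,0],"fingers":1}

```text
time: 0.98
tool_pos: [0.4157, -0.351, 0.3012]
tcp_rot: [0.991, 0.134, -0.0, -0.0]
force: [1.0, -0.6, 0.2]
opening: 0.0852
gripper_force: 0.0
```

Call:
jog_arm:
  series:
    - {"translation":[35,-15,0],"rot":[0,0,0],"fingers":1}
    - {"translation":[30,-12,0],"rot":[0,0,0],"fingers":1}
    - {"translation":[0,0,0],"rot":[0,0,0],"fingers":1}

```text
time: 1.23
tool_pos: [0.474, -0.3056, 0.3006]
tcp_rot: [0.991, 0.137, 0.001, -0.001]
force: [0.2, 0.1, -0.8]
opening: 0.0854
gripper_force: 0.0
```

Run:
```python
from h import *
st=get_state(); m=cam("wrist"); im=get_image("wrist")[:,:,::-1]; cv2.imwrite("pics/w1raw.png",im)
print(st['time'],st['tool_pos'],st['q'].round(2))
T=R.from_quat(st['tcp_rot']).as_matrix()
print(T.T@(np.array([.4703,-.3089,.30])-st['tool_pos'])*1e3)
P=np.array([[.4703,-.3089,.182],[.4703,-.3089,.132],[.4703,-.3089,.078]]); print(proj(m,P)*1.5625)
cv2.imwrite("pics/w1.png",cv2.resize(im,(800,600)))
```

```text
1.2333 [ 0.47397299 -0.30558383  0.30058288] [-0.59  0.27  1.47  0.    1.41  0.7 ]
[-4.43558224  2.19765938  0.56880679]
[[400.90469813 295.77516663]
 [400.59030202 274.42272745]
 [400.33961227 257.57832578]]
```

View pics/w1.png

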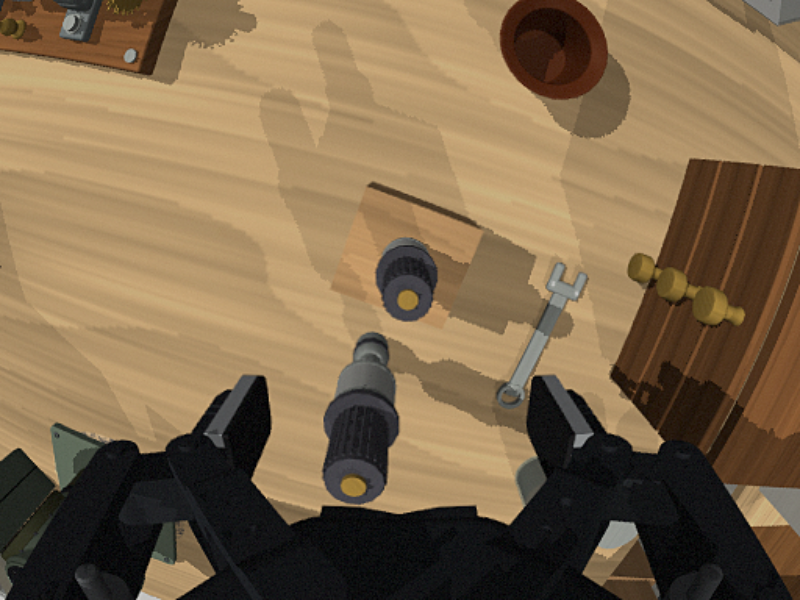

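The wrist view shows the gun's tail at (407,300) against a predicted (401,296), so I'll shift about +2 mm in tool y and −1 mm in tool x. The path down is clear, and the big gun is well to the side at (355,485).

Call:
jog_arm:
  series:
    - {"translation":[-5.5,4,30],"rot":[0,0,0],"fingers":1}
    - {"translation":[0,0,35],"rot":[0,0,0],"fingers":1}
    - {"translation":[0,0,35],"rot":[0,0,0],"fingers":1}
    - {"translation":[0,0,35],"rot":[0,0,0],"fingers":1}
    - {"translation":[0,0,20],"rot":[0,0,0],"fingers":1}
    - {"translation":[0,0,8],"rot":[0,0,0],"fingers":1}
    - {"translation":[0,0,0],"rot":[0,0,0],"fingers":1}

```text
time: 1.87
tool_pos: [0.464, -0.3146, 0.1364]
tcp_rot: [0.991, 0.133, -0.002, -0.001]
force: [0.5, -0.4, -0.4]
opening: 0.0853
gripper_force: 0.0
```

Call:
jog_arm:
  series:
    - {"translation":[0,0,0],"rot":[0,0,0],"fingers":-1}
    - {"translation":[0,0,0],"rot":[0,0,0],"fingers":-1}
    - {"translation":[0,0,0],"rot":[0,0,0],"fingers":-1}
    - {"translation":[0,0,0],"rot":[0,0,0],"fingers":-1}
    - {"translation":[0,0,0],"rot":[0,0,0],"fingers":-1}
    - {"translation":[0,0,0],"rot":[0,0,0],"fingers":-1}
    - {"translation":[0,0,0],"rot":[0,0,0],"fingers":-1}
    - {"translation":[0,0,0],"rot":[0,0,0],"fingers":-1}

```text
time: 2.53
tool_pos: [0.4661, -0.3144, 0.1396]
tcp_rot: [0.991, 0.134, 0.001, 0.0]
force: [-0.9, 2.9, 5.7]
opening: 0.0284
gripper_force: 58.5
```

The closing opening is good, but the commanded TCP is about 4.5 mm off along tool x, because I had read an overshoot as an error. I'll re-grasp centred.

Call:
jog_arm:
  series:
    - {"translation":[0,0,0],"rot":[0,0,0],"fingers":0.2}
    - {"translation":[0,0,0],"rot":[0,0,0],"fingers":0.2}
    - {"translation":[0,0,0],"rot":[0,0,0],"fingers":0.2}
    - {"translation":[4.5,-2,0],"rot":[0,0,0],"fingers":0.2}
    - {"translation":[0,0,0],"rot":[0,0,0],"fingers":0.2}
    - {"translation":[0,0,0],"rot":[0,0,0],"fingers":0.2}

```text
time: 3.03
tool_pos: [0.4698, -0.3114, 0.1382]
tcp_rot: [0.991, 0.134, -0.0, 0.0]
force: [0.2, 0.0, -0.2]
opening: 0.0511
gripper_force: 0.0
```

Run:
```python
from h import *
st=get_state(); m=cam("wrist"); im=get_image("wrist")[:,:,::-1]
print(st['time'],st['tool_pos'],st['tcp_rot'],st['opening'])
p=st['tool_pos']; P=np.array([[*p[:2],.182],[*p[:2],.132]]); print(proj(m,P))
u,v=proj(m,P)[0].astype(int); x0,y0=u-70,max(v-90,0)
print(x0,y0)
c=im[y0:y0+120,x0:x0+140]; c=cv2.resize(c,None,fx=4,fy=4,interpolation=cv2.INTER_CUBIC)
for q in proj(m,P): cv2.circle(c,tuple(int(z) for z in (q-[x0,y0])*4),4,(0,0,255),1)
cv2.imwrite("pics/w2.png",c)
```

```text
3.0333 [ 0.46980989 -0.31136598  0.13816821] [ 9.90951855e-01  1.34217802e-01 -5.46600388e-05  1.96598266e-05] 0.05106307902040494
[[253.12944922 296.28262017]
 [253.53099288 241.15061536]]
183 206
```

View pics/w2.png

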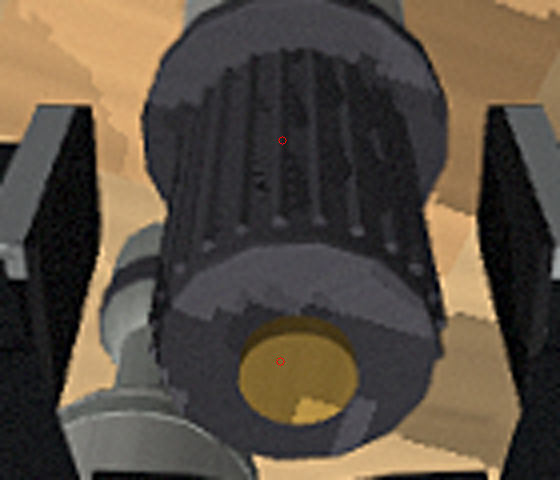

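The crop shows the tail centred at about (298,355) against a predicted (280,361), so the gun is about 1.5 mm towards tool +y and well centred in x. I'll nudge over, close and lift.

Call:
jog_arm:
  series:
    - {"translation":[0,1.5,0],"rot":[0,0,0],"fingers":-1}
    - {"translation":[0,0,0],"rot":[0,0,0],"fingers":-1}
    - {"translation":[0,0,0],"rot":[0,0,0],"fingers":-1}
    - {"translation":[0,0,0],"rot":[0,0,0],"fingers":-1}
    - {"translation":[0,0,0],"rot":[0,0,0],"fingers":-1}
    - {"translation":[0,0,0],"rot":[0,0,0],"fingers":-1}
    - {"translation":[0,0,0],"rot":[0,0,0],"fingers":-1}

```text
time: 3.67
tool_pos: [0.47, -0.3128, 0.1384]
tcp_rot: [0.991, 0.134, 0.0, -0.0]
force: [-0.4, 0.9, 1.3]
opening: 0.0286
gripper_force: 59.0
```

Call:
jog_arm:
  series:
    - {"translation":[0,0,-5],"rot":[0,0,0],"fingers":-1}
    - {"translation":[0,0,-15],"rot":[0,0,0],"fingers":-1}
    - {"translation":[0,0,-25],"rot":[0,0,0],"fingers":-1}
    - {"translation":[0,0,-30],"rot":[0,0,0],"fingers":-1}
    - {"translation":[0,0,-35],"rot":[0,0,0],"fingers":-1}
    - {"translation":[0,0,-35],"rot":[0,0,0],"fingers":-1}
    - {"translation":[0,0,-30],"rot":[0,0,0],"fingers":-1}
    - {"translation":[0,0,-15],"rot":[0,0,0],"fingers":-1}
    - {"translation":[0,0,0],"rot":[0,0,0],"fingers":-1}

```text
time: 4.42
tool_pos: [0.4711, -0.314, 0.3322]
tcp_rot: [0.991, 0.134, 0.003, 0.003]
force: [0.6, -1.2, -2.8]
opening: 0.0289
gripper_force: 60.0
```

Run:
```python
from h import *
st=get_state(); p=st['tool_pos']; T=R.from_quat(st['tcp_rot']).as_matrix()
print(st['time'],p,st['q'].round(2),st['force'],st['gripper_force'])
# nipple guess, standoff pose; body R(radial guess) 0.05
pose=(.6698,.1604,-.0565)
for r in (.045,.05,.06):
  n=M2W(pose,[[-.5*r,.085,.063+.866*r]])[0]; print(r,n)
a=-.0565; nz=np.array([-.5*np.cos(a),-.5*np.sin(a),.866]); print(nz)
tgt=n+nz*(.1108+.10); print("tcp standoff",tgt, T.T@(tgt-p)*1e3)
```

```text
4.4167 [ 0.47108495 -0.31402302  0.33224472] [-0.61  0.26  1.4  -0.    1.47  0.69] [ 0.61492659 -1.19141279 -2.84039515] 59.972481122240424
0.045 [0.65213585 0.24653494 0.10197   ]
0.05 [0.64963984 0.24667611 0.1063    ]
0.06 [0.64464782 0.24695846 0.11496   ]
[-0.49920215  0.02823497  0.866     ]
tcp standoff [0.539416  0.2529104 0.2975128] [ 216.19290681 -528.68301123   32.30846337]
```

Call:
jog_arm:
  series:
    - {"translation":[8,-20,0],"rot":[0,0,0],"fingers":-1}
    - {"translation":[15,-35,0],"rot":[0,0,0],"fingers":-1}
    - {"translation":[15,-37,0],"rot":[0,0,0],"fingers":-1}
    - {"translation":[15,-37,0],"rot":[0,0,0],"fingers":-1}
    - {"translation":[15,-37,0],"rot":[0,0,0],"fingers":-1}
    - {"translation":[15,-37,0],"rot":[0,0,0],"fingers":-1}
    - {"translation":[15,-37,0],"rot":[0,0,0],"fingers":-1}
    - {"translation":[15,-37,0],"rot":[0,0,0],"fingers":-1}
    - {"translation":[15,-37,0],"rot":[0,0,0],"fingers":-1}
    - {"translation":[15,-37,0],"rot":[0,0,0],"fingers":-1}

```text
time: 5.25
tool_pos: [0.5136, 0.0651, 0.326]
tcp_rot: [0.991, 0.134, -0.002, 0.0]
force: [0.9, -0.3, -2.8]
opening: 0.0286
gripper_force: 60.3
```

Call:
jog_arm:
  series:
    - {"translation":[15,-37,0],"rot":[0,0,0],"fingers":-1}
    - {"translation":[15,-37,0],"rot":[0,0,0],"fingers":-1}
    - {"translation":[15,-37,0],"rot":[0,0,0],"fingers":-1}
    - {"translation":[15,-37,0],"rot":[0,0,0],"fingers":-1}
    - {"translation":[13,-30,11],"rot":[-0.0335,0.099,0],"fingers":-1}
    - {"translation":[0,0,10],"rot":[-0.0335,0.099,0],"fingers":-1}
    - {"translation":[0,0,10],"rot":[-0.0335,0.099,0],"fingers":-1}
    - {"translation":[0,0,0],"rot":[-0.0335,0.099,0],"fingers":-1}
    - {"translation":[0,0,0],"rot":[-0.0335,0.099,0],"fingers":-1}
    - {"translation":[0,0,0],"rot":[0,0,0],"fingers":-1}

```text
time: 6.08
tool_pos: [0.5348, 0.2525, 0.2912]
tcp_rot: [0.958, 0.132, 0.248, 0.052]
force: [-1.9, -0.5, -4.9]
opening: 0.0283
gripper_force: 60.8
```

Call:
jog_arm:
  series:
    - {"translation":[0,0,0],"rot":[0,0,0],"fingers":-1}
    - {"translation":[0,0,0],"rot":[0,0,0],"fingers":-1}
    - {"translation":[0,0,0],"rot":[0,0,0],"fingers":-1}

```text
time: 6.33
tool_pos: [0.5423, 0.2545, 0.2981]
tcp_rot: [0.957, 0.129, 0.254, 0.049]
force: [-0.1, -0.6, -2.0]
opening: 0.0281
gripper_force: 60.7
```

Run:
```python
from h import *
st=get_state(); p=st['tool_pos']; T=R.from_quat(st['tcp_rot']).as_matrix()
print(st['time'],p,st['q'].round(2),st['force'],st['gripper_force']); print(T.round(4))
m=cam("wrist"); im=get_image("wrist")[:,:,::-1]; cv2.imwrite("pics/w3raw.png",im); np.save("w3E.npy",m["extrinsics"])
s=get_image("scene")[:,:,::-1]; d=get_image("side")[:,:,::-1]; cv2.imwrite("pics/scene1.png",s); cv2.imwrite("pics/side1.png",d)
pose=(.6698,.1604,-.0565)
for r in (.045,.06):
  n=M2W(pose,[[-.5*r,.085,.063+.866*r],[0,.085,.063]]); print(proj(m,n)*1.5625)
cv2.imwrite("pics/w3.png",cv2.resize(im,(800,600),interpolation=cv2.INTER_CUBIC))
```

```text
6.3333 [0.54229436 0.25445526 0.29808196] [ 0.58  0.13  1.76 -0.4   0.86  2.08] [-0.06693176 -0.55177782 -2.02582681] 60.738226398825645
[[ 0.8382  0.2219  0.4981]
 [ 0.2716 -0.962  -0.0286]
 [ 0.4728  0.1592 -0.8666]]
[[397.80393828 253.83052905]
 [397.77926268 243.28811995]]
[[397.81353339 257.91734515]
 [397.77926268 243.28811995]]
```

View pics/w3.png

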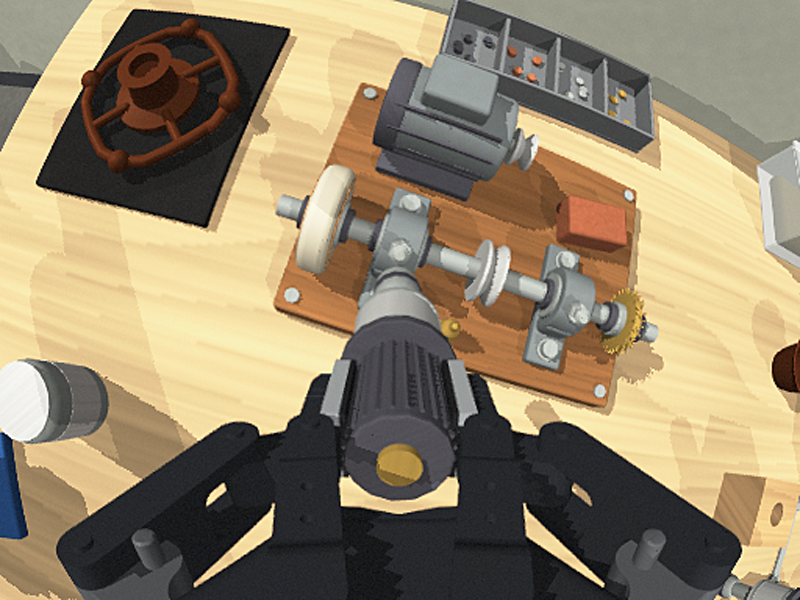

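The wrist view shows the gun held well, with the target nipple head at about (399,250) and the right nipple at (578,312). Board corners are at (360,85), (638,190), (608,405) and (277,307). Next is a zoomed composite from all three cameras to refine the nipple and coupler positions.

Run:
```python
from h import *
w=cv2.imread('pics/w3raw.png');s=cv2.imread('pics/scene1.png');d=cv2.imread('pics/side1.png')
S,D=cam("scene"),cam("side")
n=np.array([[.652,.2465,.102],[.5929,.2488,.205]])
print(proj(S,n),proj(D,n))
def c(im,cx,cy,w_,h_,k):
    x,y=int(cx-w_/2),int(cy-h_/2); print(x,y,w_,h_,k)
    return cv2.resize(im[y:y+h_,x:x+w_],None,fx=k,fy=k,interpolation=cv2.INTER_CUBIC)
out=np.zeros((600,800,3),np.uint8)
a=c(w,256,175,80,60,5); out[:300,:400]=a
b=c(w,368,200,66,50,6); out[:300,400:796]=b
q=proj(S,n).mean(0); a=c(s,*q,66,50,6); out[300:,:396]=a
q=proj(D,n).mean(0); a=c(d,*q,66,50,6); out[300:,400:796]=a
cv2.imwrite('pics/x.png',out)
```

```text
[[262.69511017 259.47589567]
 [279.69242424 233.57160369]] [[284.81024285 160.86758733]
 [271.63340007 139.1970429 ]]
216 145 80 60 5
335 175 66 50 6
238 221 66 50 6
245 125 66 50 6
```

View pics/x.png

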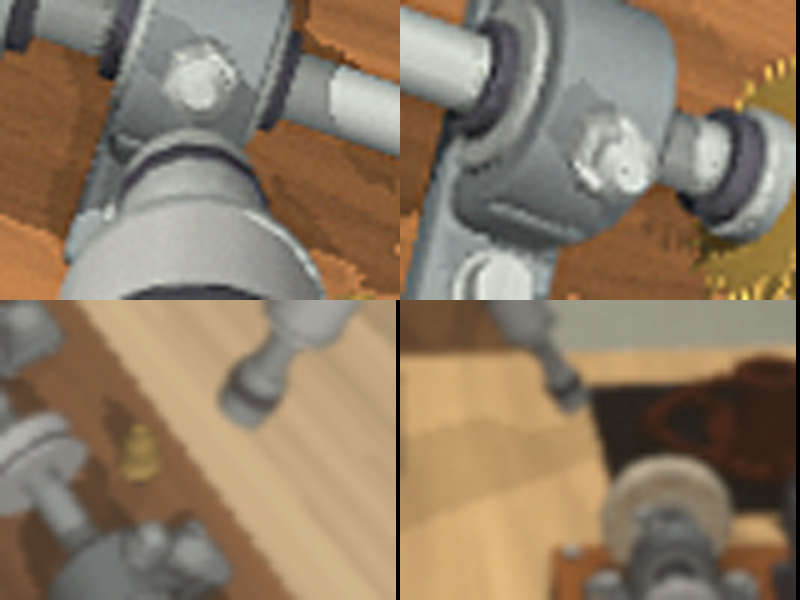

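In the composite, the wrist crop puts the left nipple top at raw (254.8,163), against (254.6,162.4) predicted for a 45 mm radius, and the right nipple top at raw (373.7,202.5). The scene crop has the left nipple at raw (263,260) and the coupler mouth at (278.5,240). The side crop has the mouth at (274,142). I'll fit these jointly.

Run:
```python
from h import *
S,D,W=cam("scene"),cam("side"),cam("wrist"); W["extrinsics"]=np.load("w3E.npy")
A=lambda u,v:np.array([165+u/2.857,198+v/2.857]); B=lambda u,v:np.array([262+(u-390)/4.762,140+v/4.762])
mp=np.array([[-85,180,30],[-85,-180,30],[185,-180,30],[185,180,30]])/1e3
ps=np.array([A(375,245),A(200,12),A(15,112),A(165,385)]); qs=np.array([B(432,125),B(445,335),B(772,333)])
pw=np.array([(277,307),(608,405),(638,190),(360,85)])/1.5625
def f(x):
    N=M2W(x[:3],[[x[3],.085,x[4]],[x[3],-.085,x[4]]])
    return np.r_[((proj(S,M2W(x[:3],mp))-ps)*.6).ravel(),((proj(D,M2W(x[:3],mp[:3]))-qs)*.6).ravel(),
     ((proj(W,M2W(x[:3],mp))-pw)*.8).ravel(), (proj(W,N)-[(254.8,163),(373.7,202.5)]).ravel()*2,
     (proj(S,N[:1])-[(263,260)]).ravel()*.7]
r=least_squares(f,(.67,.16,-.05,-.022,.1),loss='soft_l1'); x=r.x; print(x, r.fun.round(1))
n=M2W(x[:3],[[x[3],.085,x[4]]])[0]; a=x[2]; nz=np.array([-.5*np.cos(a),-.5*np.sin(a),.866])
st=get_state(); p=st['tool_pos']; T=R.from_quat(st['tcp_rot']).as_matrix()
print("nip",n,"nz",nz,"perp radial from shaft: mm",x[3]*1e3,(x[4]-.063)*1e3)
mouth=p+T[:,2]*.1224; print("mouth pred",mouth,proj(S,mouth),proj(D,mouth)); print("mouth tri",tri([S,D],[(278.5,240.2),(274.2,142.2)]))
seat=p+T[:,2]*.1099
print("axis err rad (tool)",T.T@np.cross(T[:,2],-nz)); print("seat->nipple tool mm",T.T@(n-seat)*1e3, p)
```

```text
[ 0.67006118  0.15912371 -0.05382132 -0.02423261  0.10645457] [-0.1 -1.   0.8 -0.3 -1.3  1.  -1.1 -0.4 -0.9 -0.5 -0.3 -0.6  0.2 -0.7
 -3.  -0.  -0.4  0.6 -0.7 -0.8 -0.7 -2.4  2.  -0.1 -0.4  0.3 -0.1 -1.2]
nip [0.65043627 0.24530423 0.10645457] nz [-0.49927599  0.02689767  0.866     ] perp radial from shaft: mm -24.23260919339385 43.454570214035506
mouth pred [0.60299086 0.25060396 0.19181445] [[277.15229818 238.07247839]] [[273.91329766 141.82384047]]
mouth tri (array([0.60343237, 0.25660083, 0.18777207]), array([-0.21922529,  0.11319804, -0.34955009, -0.1036597 ]))
axis err rad (tool) [1.70636441e-03 1.69692041e-03 5.26298296e-19]
seat->nipple tool mm [ -2.03319999   1.9880935  110.26183433] [0.54200579 0.25415364 0.29788037]
```

Run:
```python
from h import *
W=cam("wrist"); W["extrinsics"]=np.load("w3E.npy")
st=get_state(); p=st['tool_pos']; T=R.from_quat(st['tcp_rot']).as_matrix()
def circ(zz,r): # gun z (from shoulder)
    t=np.linspace(0,2*np.pi,60); c=p+T[:,2]*(.0604-zz)
    return c+r*(np.outer(np.cos(t),T[:,0])+np.outer(np.sin(t),T[:,1]))
for zz,r in [(.104,.015),(.054,.022),(.048,.022),(0,.019),(-.045,.013),(-.062,.013)]:
    u=proj(W,circ(zz,r)); print(zz,u.min(0).round(1),u.max(0).round(1),"x800",(u.min(0)*1.5625).round(),(u.max(0)*1.5625).round(),"cropA",((u.min(0)-[216,145])*5).round(),((u.max(0)-[216,145])*5).round())
# edges in the image: coupler/barrel silhouette rows
im=cv2.cvtColor(cv2.imread('pics/w3raw.png'),cv2.COLOR_BGR2GRAY)
```

```text
0.104 [217.  265.7] [290.1 322.5] x800 [339. 415.] [453. 504.] cropA [  5. 604.] [370. 887.]
0.054 [214.5 204.1] [293.1 273.8] x800 [335. 319.] [458. 428.] cropA [ -7. 296.] [385. 644.]
0.048 [215.8 200.4] [291.8 268.4] x800 [337. 313.] [456. 419.] cropA [ -1. 277.] [379. 617.]
0 [227.9 181.8] [280.  230.6] x800 [356. 284.] [438. 360.] cropA [ 59. 184.] [320. 428.]
-0.045 [239.1 174.2] [269.  202.7] x800 [374. 272.] [420. 317.] cropA [116. 146.] [265. 288.]
-0.062 [240.1 169.5] [268.1 196.5] x800 [375. 265.] [419. 307.] cropA [120. 123.] [261. 258.]
```

The gun's silhouette matches the prediction to within about 1 px at the coupler, and the nipple lies radially at r≈50 mm, which is consistent. I'll apply the lateral correction, approach to about 35 mm, and check.

Call:
jog_arm:
  series:
    - {"translation":[-1,1,15],"rot":[0.0015,0.0015,0],"fingers":-1}
    - {"translation":[-1,1,20],"rot":[0,0,0],"fingers":-1}
    - {"translation":[0,0,20],"rot":[0,0,0],"fingers":-1}
    - {"translation":[0,0,15],"rot":[0,0,0],"fingers":-1}
    - {"translation":[0,0,5],"rot":[0,0,0],"fingers":-1}
    - {"translation":[0,0,0],"rot":[0,0,0],"fingers":-1}
    - {"translation":[0,0,0],"rot":[0,0,0],"fingers":-1}
    - {"translation":[0,0,0],"rot":[0,0,0],"fingers":-1}

```text
time: 7.15
tool_pos: [0.5775, 0.25, 0.2333]
tcp_rot: [0.957, 0.129, 0.255, 0.048]
force: [0.3, -0.1, -3.1]
opening: 0.0289
gripper_force: 60.8
```

Run:
```python
from h import *
S,D,W=cam("scene"),cam("side"),cam("wrist")
st=get_state(); p=st['tool_pos']; T=R.from_quat(st['tcp_rot']).as_matrix()
w,s,d=[get_image(k)[:,:,::-1].copy() for k in ("wrist","scene","side")]
pose=(.6700,.1592,-.0538); n=M2W(pose,[[-.025,.085,.1063]])[0]; a=pose[2]; nz=np.array([-.5*np.cos(a),-.5*np.sin(a),.866])
print(st['time'],p,st['q'].round(2),"seat->nip",T.T@(n-(p+T[:,2]*.1099))*1e3, "axis",T.T@np.cross(T[:,2],-nz))
seat=p+T[:,2]*.1224
def ring(c,z,r):
    x=np.cross(z,[0,1,0]);x/=np.linalg.norm(x);y=np.cross(z,x);t=np.linspace(0,2*np.pi,40)
    return c+r*(np.outer(np.cos(t),x)+np.outer(np.sin(t),y))
def crop(im,m,cx,cy,W_,H_,k,draw):
    x,y=int(cx-W_/2),int(cy-H_/2); c=cv2.resize(im[y:y+H_,x:x+W_],None,fx=k,fy=k,interpolation=cv2.INTER_CUBIC)
    if draw:
      for P,col in ((ring(n,nz,.004),(0,0,255)),(ring(n-.004*nz,nz,.008),(0,255,255)),(ring(seat,T[:,2],.013),(0,255,0))):
        cv2.polylines(c,[((proj(m,P)+.5-[x,y])*k).astype(int)],True,col,1)
    print(x,y,k); return c
out=np.zeros((600,800,3),np.uint8)
q=proj(W,n)[0]; out[:300,:400]=crop(w,W,q[0],q[1]+5,80,60,5,0); out[:300,400:]=crop(w,W,q[0],q[1]+5,80,60,5,1)
q=proj(S,n)[0]; out[300:,:400]=crop(s,S,q[0],q[1]-6,50,37,8,1)[:300,:400] if 0 else cv2.resize(crop(s,S,q[0],q[1]-6,48,36,8,1),(400,300))
q=proj(D,n)[0]; out[300:,400:]=cv2.resize(crop(d,D,q[0],q[1]-6,48,36,8,1),(400,300))
cv2.imwrite('pics/y.png',out)
```

```text
7.15 [0.57753028 0.25003797 0.23328751] [ 0.53  0.22  1.81 -0.44  0.7   2.11] seat->nip [-1.40901338  0.45005799 36.18217155] axis [-3.77582953e-04 -1.88023608e-03 -4.93927755e-19]
214 152 5
214 152 5
239 234 8
260 136 8
```

View pics/y.png

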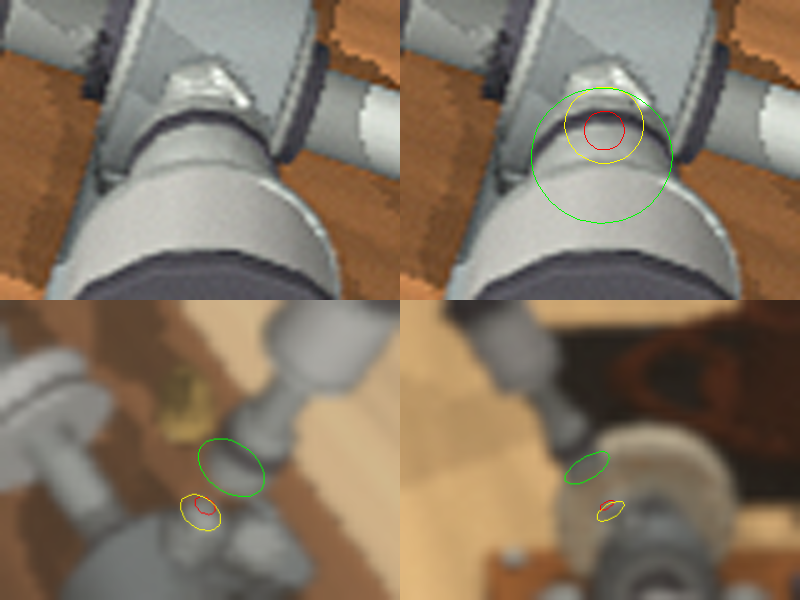

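The overlay shows good lateral agreement in the wrist view. The scene and side views put the nipple several mm nearer the shaft than r=50, so depth along the axis is uncertain and lateral is less so. I'll refit with the radial constraint and compare outlines with the unobstructed wrist picture.

Run:
```python
from h import *
S,D,W=cam("scene"),cam("side"),cam("wrist"); Wn=cam("wrist"); W["extrinsics"]=np.load("w3E.npy")
A=lambda u,v:np.array([165+u/2.857,198+v/2.857]); B=lambda u,v:np.array([262+(u-390)/4.762,140+v/4.762])
mp=np.array([[-85,180,30],[-85,-180,30],[185,-180,30],[185,180,30]])/1e3
ps=np.array([A(375,245),A(200,12),A(15,112),A(165,385)]); qs=np.array([B(432,125),B(445,335),B(772,333)])
pw=np.array([(277,307),(608,405),(638,190),(360,85)])/1.5625
st=get_state(); p=st['tool_pos']; T=R.from_quat(st['tcp_rot']).as_matrix()
def ring(c,z,r):
    x=np.cross(z,[0,1,0]);x/=np.linalg.norm(x);y=np.cross(z,x);t=np.linspace(0,2*np.pi,60)
    return c+r*(np.outer(np.cos(t),x)+np.outer(np.sin(t),y))
for rr in (.040,.043,.046,.050):
  def f(x):
    N=M2W(x[:3],[[-.5*rr,.085,.063+.866*rr],[-.5*rr,-.085,.063+.866*rr]])
    return np.r_[((proj(S,M2W(x[:3],mp))-ps)*.4).ravel(),((proj(D,M2W(x[:3],mp[:3]))-qs)*.4).ravel(),
     ((proj(W,M2W(x[:3],mp))-pw)*.5).ravel(), (proj(W,N)-[(254.8,163),(373.7,202.5)]).ravel()*2,]
  r=least_squares(f,(.67,.16,-.05),loss='soft_l1'); x=r.x
  n=M2W(x,[[-.5*rr,.085,.063+.866*rr]])[0]; a=x[2]; nz=np.array([-.5*np.cos(a),-.5*np.sin(a),.866])
  print(rr,x.round(4),"cost",r.cost.round(2),"nipres",(r.fun[-4:]/2).round(2),"n",n.round(4))
  print("   seat->nip",(T.T@(n-(p+T[:,2]*.1099))*1e3).round(1),"scene",proj(S,n)[0].round(1),"side",proj(D,n)[0].round(1))
  for dz,q in ((0,.004),(.004,.008),(.015,.0092)):
    u=(proj(W,ring(n-dz*nz,nz,q))-[216,145])*5; v=(proj(Wn,ring(n-dz*nz,nz,q))-[214,152])*5
    print("   ring",dz,u.min(0).round(),u.max(0).round()," now",v.min(0).round(),v.max(0).round())
```

```text
0.04 [ 0.6684  0.158  -0.0564] cost 9.91 nipres [ 1.4   0.15 -2.45 -0.28] n [0.6532 0.2439 0.0976]
   seat->nip [-2.6  1.4 45.6] scene [261.9 259.7] side [285.1 162. ]
   ring 0 [185.  75.] [217. 106.]  now [187. 103.] [226. 140.]
   ring 0.004 [170.  57.] [232. 118.]  now [168.  80.] [245. 154.]
   ring 0.015 [166.  45.] [235. 112.]  now [164.  63.] [249. 145.]
0.043 [ 0.6691  0.1581 -0.0553] cost 8.15 nipres [ 1.39  0.13 -1.71 -0.17] n [0.6524 0.2442 0.1002]
   seat->nip [-2.   1.4 42.9] scene [262.1 259.2] side [284.9 161.5]
   ring 0 [185.  75.] [217. 106.]  now [187. 103.] [226. 141.]
   ring 0.004 [170.  57.] [232. 118.]  now [168.  80.] [245. 154.]
   ring 0.015 [166.  44.] [236. 112.]  now [163.  62.] [249. 146.]
0.046 [ 0.6699  0.1585 -0.0541] cost 6.66 nipres [ 1.28  0.11 -1.04 -0.06] n [0.6515 0.2446 0.1028]
   seat->nip [-1.3  1.2 40.3] scene [262.4 258.8] side [284.8 160.9]
   ring 0 [184.  75.] [216. 106.]  now [186. 103.] [225. 141.]
   ring 0.004 [169.  56.] [232. 118.]  now [167.  80.] [244. 155.]
   ring 0.015 [165.  44.] [235. 113.]  now [162.  62.] [249. 146.]
0.05 [ 0.6707  0.1594 -0.0528] cost 5.33 nipres [ 0.76  0.06 -0.42  0.1 ] n [0.6503 0.2456 0.1063]
   seat->nip [-0.5  0.6 36.6] scene [263.  258.3] side [284.5 160.1]
   ring 0 [182.  75.] [214. 106.]  now [182. 104.] [222. 142.]
   ring 0.004 [166.  56.] [230. 118.]  now [163.  80.] [242. 156.]
   ring 0.015 [162.  43.] [233. 112.]  now [159.  62.] [246. 147.]
```

Lateral correction is about (−1.2, +0.9) mm, with 36–45 mm to go along the axis. I'll advance in steps and watch the force.

Call:
jog_arm:
  series:
    - {"translation":[-1.2,0.9,10],"rot":[0,0,0],"fingers":-1}
    - {"translation":[0,0,8],"rot":[0,0,0],"fingers":-1}
    - {"translation":[0,0,3],"rot":[0,0,0],"fingers":-1}
    - {"translation":[0,0,2],"rot":[0,0,0],"fingers":-1}
    - {"translation":[0,0,2],"rot":[0,0,0],"fingers":-1}
    - {"translation":[0,0,0],"rot":[0,0,0],"fingers":-1}

```text
time: 7.8
tool_pos: [0.5894, 0.2482, 0.21]
tcp_rot: [0.957, 0.13, 0.255, 0.048]
force: [0.2, 1.4, -2.4]
opening: 0.0285
gripper_force: 60.9
```

Call:
jog_arm:
  series:
    - {"translation":[0,0,2],"rot":[0,0,0],"fingers":-1}
    - {"translation":[0,0,2],"rot":[0,0,0],"fingers":-1}
    - {"translation":[0,0,0],"rot":[0,0,0],"fingers":-1}

```text
time: 8.05
tool_pos: [0.5911, 0.248, 0.2069]
tcp_rot: [0.957, 0.13, 0.255, 0.048]
force: [-0.3, -0.1, -0.8]
opening: 0.0284
gripper_force: 61.3
```

Call:
jog_arm:
  series:
    - {"translation":[0,0,2],"rot":[0,0,0],"fingers":-1}
    - {"translation":[0,0,2],"rot":[0,0,0],"fingers":-1}
    - {"translation":[0,0,0],"rot":[0,0,0],"fingers":-1}

```text
time: 8.3
tool_pos: [0.5933, 0.248, 0.203]
tcp_rot: [0.957, 0.13, 0.255, 0.048]
force: [1.1, 1.0, -2.6]
opening: 0.0286
gripper_force: 61.0
```

Call:
jog_arm:
  series:
    - {"translation":[0,0,2],"rot":[0,0,0],"fingers":-1}
    - {"translation":[0,0,0],"rot":[0,0,0],"fingers":-1}
    - {"translation":[0,0,0],"rot":[0,0,0],"fingers":-1}

```text
time: 8.55
tool_pos: [0.594, 0.2481, 0.2024]
tcp_rot: [0.957, 0.13, 0.255, 0.048]
force: [-3.6, 1.7, 6.3]
opening: 0.0287
gripper_force: 61.9
```

Call:
jog_arm:
  series:
    - {"translation":[0,0,2],"rot":[0,0,0],"fingers":-1}
    - {"translation":[0,0,0],"rot":[0,0,0],"fingers":-1}
    - {"translation":[0,0,0],"rot":[0,0,0],"fingers":-1}

```text
time: 8.8
tool_pos: [0.595, 0.248, 0.2009]
tcp_rot: [0.957, 0.13, 0.255, 0.048]
force: [-4.1, 1.9, 6.7]
opening: 0.0286
gripper_force: 61.9
```

Contact at about 10 N axial, and the force rises only slowly as the push continues, which fits the nozzle spring's preload. I'll check visually that it is seated and not hung on the rim.

Run:
```python
from h import *
S,D,W=cam("scene"),cam("side"),cam("wrist")
st=get_state(); p=st['tool_pos']; T=R.from_quat(st['tcp_rot']).as_matrix()
print(p,st['force'],st['ft_torque'],T[:,2]@st['force'],T.T@st['force'])
ims=[get_image(k)[:,:,::-1].copy() for k in ("wrist","scene","side")]
n=np.array([.6495,.2453,.1068])
out=np.zeros((600,800,3),np.uint8)
def crop(im,m,W_,H_,k,dx=0,dy=0):
    q=proj(m,n)[0]; x,y=int(q[0]-W_/2+dx),int(q[1]-H_/2+dy); print(x,y,k)
    return cv2.resize(im[y:y+H_,x:x+W_],None,fx=k,fy=k,interpolation=cv2.INTER_CUBIC)
out[:300,:400]=crop(ims[0],W,80,60,5); out[300:,:400]=crop(ims[1],S,50,50,8)[50:350]; out[300:,400:]=crop(ims[2],D,50,50,8)[50:350]
out[:300,400:]=crop(cv2.imread('pics/scene1.png'),S,50,50,8)[50:350]
cv2.imwrite('pics/z.png',out)
```

```text
[0.5949584  0.24803645 0.20086165] [-4.14275998  1.88869915  6.73902554] [0.35699079 0.26922656 0.15889461] -7.953684448068697 [ 0.25853802 -1.67814532 -7.95368445]
213 157 5
238 233 8
259 135 8
238 233 8
```

View pics/z.png

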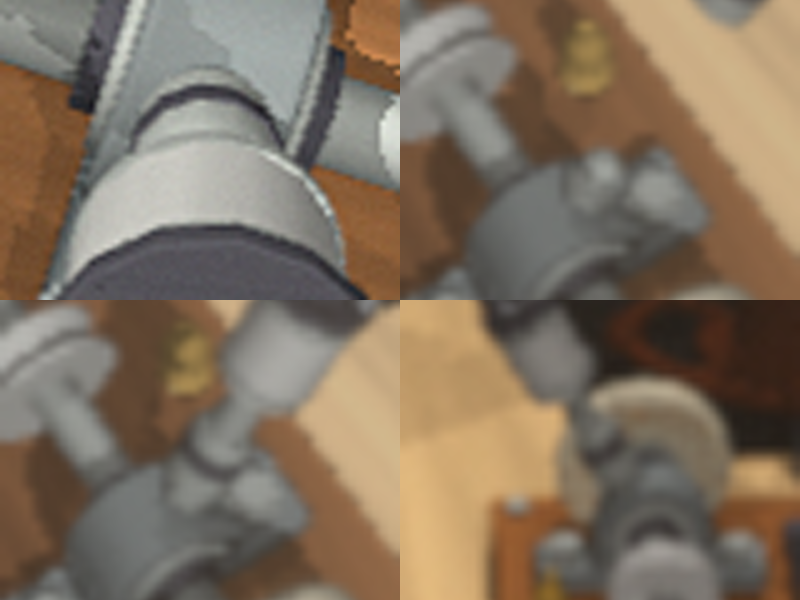

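The coupler covers the nipple right down to the bearing in the scene crop (195,500) and the side crop (605,445), and lateral force is under 2 N, so it is seated. I'll push on through the stroke.

Call:
jog_arm:
  series:
    - {"translation":[0,0,2],"rot":[0,0,0],"fingers":-1}
    - {"translation":[0,0,2],"rot":[0,0,0],"fingers":-1}
    - {"translation":[0,0,2],"rot":[0,0,0],"fingers":-1}
    - {"translation":[0,0,2],"rot":[0,0,0],"fingers":-1}
    - {"translation":[0,0,0],"rot":[0,0,0],"fingers":-1}
    - {"translation":[0,0,0],"rot":[0,0,0],"fingers":-1}

```text
time: 9.45
tool_pos: [0.5989, 0.2479, 0.1944]
tcp_rot: [0.957, 0.13, 0.255, 0.048]
force: [-6.5, 1.4, 8.8]
opening: 0.0288
gripper_force: 62.2
```

Call:
jog_arm:
  series:
    - {"translation":[0,0,2],"rot":[0,0,0],"fingers":-1}
    - {"translation":[0,0,2],"rot":[0,0,0],"fingers":-1}
    - {"translation":[0,0,0],"rot":[0,0,0],"fingers":-1}
    - {"translation":[0,0,0],"rot":[0,0,0],"fingers":-1}

```text
time: 9.78
tool_pos: [0.6008, 0.2479, 0.1911]
tcp_rot: [0.957, 0.129, 0.256, 0.048]
force: [-6.7, 2.1, 9.4]
opening: 0.0286
gripper_force: 62.4
```

Call:
jog_arm:
  series:
    - {"translation":[0,0,2],"rot":[0,0,0],"fingers":-1}
    - {"translation":[0,0,1],"rot":[0,0,0],"fingers":-1}
    - {"translation":[0,0,0],"rot":[0,0,0],"fingers":-1}
    - {"translation":[0,0,0],"rot":[0,0,0],"fingers":-1}

```text
time: 10.12
tool_pos: [0.6023, 0.2478, 0.1887]
tcp_rot: [0.957, 0.129, 0.256, 0.048]
force: [-7.6, 1.4, 10.8]
opening: 0.0282
gripper_force: 62.5
```

Run:
```python
from h import *
st=get_state(); T=R.from_quat(st['tcp_rot']).as_matrix(); p=st['tool_pos']
print(p,T.T@st['force'],st['ft_torque'],st['time'],"adv since first contact mm",T.T@(p-[.594,.2481,.2024])*1e3)
```

```text
[0.60228374 0.24782768 0.18870077] [ -0.78726553  -1.37771132 -13.15032013] [0.32093942 0.51813877 0.12471265] 10.1167 adv since first contact mm [ 0.31855498 -0.04683028 16.0081181 ]
```

Call:
jog_arm:
  series:
    - {"translation":[0,0,1],"rot":[0,0,0],"fingers":-1}
    - {"translation":[0,0,1],"rot":[0,0,0],"fingers":-1}
    - {"translation":[0,0,0],"rot":[0,0,0],"fingers":-1}
    - {"translation":[0,0,0],"rot":[0,0,0],"fingers":-1}

```text
time: 10.45
tool_pos: [0.6033, 0.2478, 0.1871]
tcp_rot: [0.957, 0.129, 0.256, 0.048]
force: [-8.8, 1.6, 11.5]
opening: 0.0286
gripper_force: 62.5
```

Call:
jog_arm:
  series:
    - {"translation":[0,0,1],"rot":[0,0,0],"fingers":-1}
    - {"translation":[0,0,1],"rot":[0,0,0],"fingers":-1}
    - {"translation":[0,0,0],"rot":[0,0,0],"fingers":-1}
    - {"translation":[0,0,0],"rot":[0,0,0],"fingers":-1}

```text
time: 10.78
tool_pos: [0.6041, 0.2478, 0.1858]
tcp_rot: [0.957, 0.129, 0.256, 0.048]
force: [-10.7, 2.6, 13.9]
opening: 0.029
gripper_force: 63.1
```

Run:
```python
from h import *
st=get_state(); T=R.from_quat(st['tcp_rot']).as_matrix(); p=st['tool_pos']
print(p,T.T@st['force'],st['ft_torque'],st['time'],"adv",T.T@(p-[.594,.2481,.2024])*1e3,st['q'].round(2))
```

```text
[0.60412159 0.24777202 0.18576429] [ -1.59759108  -2.66080169 -17.43244891] [0.26015249 0.71562416 0.143283  ] 10.7833 adv [ 0.43192873 -0.04452758 19.47080899] [ 0.5   0.3   1.84 -0.48  0.6   2.15]
```

Axial force jumped to about 20 N at 19.5 mm of travel, so the nozzle is at its end stop. I'll let it settle and hand in.

Call:
jog_arm:
  series:
    - {"translation":[0,0,0],"rot":[0,0,0],"fingers":-1}
    - {"translation":[0,0,0],"rot":[0,0,0],"fingers":-1}
    - {"translation":[0,0,0],"rot":[0,0,0],"fingers":-1}
    - {"translation":[0,0,0],"rot":[0,0,0],"fingers":-1}

```text
time: 11.12
tool_pos: [0.6041, 0.2478, 0.1858]
tcp_rot: [0.957, 0.129, 0.256, 0.048]
force: [-10.9, 0.2, 12.3]
opening: 0.0287
gripper_force: 63.1
```

Run:
```python
from h import *
st=get_state(); T=R.from_quat(st['tcp_rot']).as_matrix()
print(st['tool_pos'],T.T@st['force'],st['gripper_force'],st['opening'])
print(sign_off())
```

```text
[0.60412944 0.24777067 0.18577887] [ -3.18913056  -0.68888    -16.11097866] 63.069808557629585 0.02870747815412892
the job is handed in; nothing more can be done
None
```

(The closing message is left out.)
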